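# Put the shoe-care kit back in its trays

### The arm

A 7-joint arm with a two-finger parallel gripper is mounted at the origin on the work surface. World frame = base frame: x ahead of the robot, y to its left, z up, the work surface at z = 0. Lengths are in m, angles in rad, forces in N, time in s.
With the tool pointing down it reaches from about 0.4 to 0.875 m from the base axis. Payload 6.5 kg.
Tool frame: the origin (TCP) lies at the centre of the arm's flange, where the gripper is bolted on; the fingertips stand ahead of it and the grasp point (between the pads) lies 147 mm ahead of it (tip_extent is the z of the fingertips in the tool frame, in m); z points along the fingers, y is the line along which they close (so a half turn about z gives the same grasp; the last joint's range is limited). The gripper opens to 88 mm and grips with 3 to 60 N. Pads are 18 mm wide; open, the fingers measure 123 mm over their backs; the gripper's body (75 mm by 187 mm) begins 45 mm behind the grasp point.
Start: joints at [-1.315, 0.536, -0.004, 1.538, 0.003, 1.067, -0.071], TCP at [0.206, 0.617, 0.405] pointing down, gripper open.
Joint ranges: [-2.7, 2.7], [-0.37, 2.16], [-1.27, 1.26], [0.24, 2.4], [-1.31, 4.45], [0.19, 1.91], [-2.76, 2.76]. Speed limits (rad/s): [2.39, 2.39, 3.14, 3.14, 3.14, 3.14, 3.14].

### API

Orientations are given as a unit quaternion [x, y, z, w].
In Python, from plant import get_obs, capture, camera_params, close_job, tip_extent gives the robot as it stands.
- The arm moves only by the shell command python3 -m pendant 'ROWS' [OPENING] [FORCE]. ROWS is a JSON object of lists of equal length, an entry for each row: "linear": the shift along the tool's x, y, z normalised to -1 to 1, where 1 is 150 mm, a list of three; "roll": the turn about the tool's z normalised to -1 to 1, where 1 is 180 degrees. In form: {"linear": [[dx, dy, dz], ...], "roll": [roll, ...]}. A call has 1 to 10 rows; each row is the pose to reach, as a shift and turn from the pose commanded when the call began, along the tool's axes at that moment, turning the shorter way round; what a row does not reach only later rows make up. A row lasts 1/10 s, in which the tool goes at most 50 mm and 8.59 degrees, less where a joint would pass 70% of its speed; a pose out of reach is approached as far as the arm can. A call with a number of a shift or a turn outside -1 to 1 is refused whole. A call with a gripper value outside its range is refused whole. OPENING is the opening, from 0 (shut) to 1 (fully open), set as the call begins (- or left out, the last holds). The fingers move at their own pace and stop on an object; FORCE is the grip in N (left out, the last holds). Time passes only in rows, so rows that repeat a pose let the fingers close. It gives the time, the measured TCP pose, the force, the opening and the grip force at its end, in the units of the state.
- get_obs(): the state, without advancing time (a new reading comes with each control period).
- capture(name): name is "side" or "top"; returns the picture (400x640x3 uint8, red, green, blue); there is no depth.
- camera_params(name): a dict with "intrinsics" (3x3 intrinsics, pixels), "dist" ([k1, k2, p1, p2, k3] as OpenCV has them; the pictures are not rectified), "R" (3x3) and "t" (3): a world point X has camera coordinates R X + t. Camera axes: x right, y down, z forward; pixel columns grow to the right and rows downward; lengths in m; the calibration is good to about 2 mm. A picture is of the moment at which its call begins. camera_params takes no time and is no camera call.
- close_job(): hands the job in; it is judged then, once.
The state is a dict: "clock": time; "qpos": joint angles; "qd": joint speeds; "tau": joint torques, N m; "ee_pos": TCP position; "orientation": TCP orientation; "ft_force": force on the tool from outside, world axes, zero at the start; "ft_torque": the same for the moment, N m; "opening": opening from 0.0 (shut) to 1.0 (fully open); "grasp_force": force on a finger pad.
Only numpy, scipy, OpenCV 4.12 (cv2) and the standard library are available. Lean on these libraries where they do the work, as an engineer would, in place of code of your own. Each camera call takes 0.05 s, during which the arm holds its last target. There are 200 camera calls.

### The job

Tidy the shoe-care kit on the dry cleaner's counter so that the polish colours never mix: the black polish tin and the black brush go into the black tray, the brown tin and the brown brush into the brown tray, each lying flat on the tray's floor (tins lid up, brushes bristles down), and the blue spray can stands upright in the empty middle bay of the white caddy. Set things down gently rather than dropping them, and do not shift the pair of polished shoes.

Things in the scene. Friction and masses are not known exactly. Their poses are not given: they have to be found in the camera images.
- tin_black: shoe-polish tin, a flat round can 60 mm across and 22 mm high, black lid with a bright rim; origin at the centre of its underside, z up through the lid. A 3 mm twist key on its side is only for show
- tin_brown: shoe-polish tin, a flat round can 60 mm across and 22 mm high, brown lid with a bright rim; origin at the centre of its underside, z up through the lid. A 3 mm twist key on its side is only for show
- brush_black: shoe brush 120 mm long, 42 mm wide and 44 mm high, black back and black bristles, lying bristles down. The wooden back is its upper 17 mm; the bristles are rigid and slightly narrower. Origin at the centre of the underside, x along its length, y across, z up. Take it across its width by the wooden back; about 0.1 kg
- brush_brown: shoe brush 120 mm long, 42 mm wide and 44 mm high, brown back and tan bristles, lying bristles down. The wooden back is its upper 17 mm; the bristles are rigid and slightly narrower. Origin at the centre of the underside, x along its length, y across, z up. Take it across its width by the wooden back; about 0.1 kg
- spray: blue aerosol can of shoe spray, 45 mm across and 145 mm high, standing upright, blue full-width cap over its top 45 mm, white band round the body; origin at the centre of its underside, z up; about 0.14 kg
- tray_black: black plastic tray, open on top, fixed to the counter: 138 mm (its x) by 158 mm (its y) outside, 130 by 150 inside, floor 4 mm thick, rim 24 mm above the counter, a thumb tab jutting 14 mm out of each y end. Origin at the centre of its underside. Brush (along y) and tin fit side by side: e.g. brush centre at x = +36 mm, tin centre at x = -32 mm
- tray_brown: brown plastic tray, open on top, fixed to the counter: 138 mm (its x) by 158 mm (its y) outside, 130 by 150 inside, floor 4 mm thick, rim 24 mm above the counter, a thumb tab jutting 14 mm out of each y end. Origin at the centre of its underside. Brush (along y) and tin fit side by side: e.g. brush centre at x = +36 mm, tin centre at x = -32 mm
- empty_bay (a point): centre of the floor (4 mm above the counter) of the empty middle bay, 62 by 63 mm inside, of the white caddy: fixed, 70 mm (x) by 206 mm (y), walls 45 mm high, three bays in a row along y. The outer bays, 67 mm either way in y, hold loose silver and green cans, each the size of the spray, so fingers must close along x. x, y: the caddy's axes; z up
- shoe_left: one of a pair of freshly polished brown leather lace-up shoes, 280 mm long, 95 mm high, standing on a rubber mat at the right end of the counter (the one nearer the kit); origin at the centre of the sole's underside, x towards the toe
- shoe_right: one of a pair of freshly polished brown leather lace-up shoes, 280 mm long, 95 mm high, standing on a rubber mat at the right end of the counter (the one farther from the kit); origin at the centre of the sole's underside, x towards the toe
Things that resemble listed ones, but are neither listed nor needed, are in the scene too. Several things look just like the brush_brown: the one meant starts farthest to the robot's right. Several things look just like the spray: the one meant starts farthest to the robot's left.

How it is judged:
At the end, for the whole second after the job is handed in: Tins and brushes lie in the tray of their own colour, within 8 mm of its floor, 0.12 rad of flat, centres inside the walls (tins 40 x 50 mm, brushes 50 x 58 mm from its centre); spray in the empty bay: 15 mm from its centre, 10 mm off its floor, 0.12 rad of upright; all at rest (20 mm/s) (x of tin_black in the frame of tray_black between -0.04 and 0.04 m and y of tin_black in the frame of tray_black between -0.05 and 0.05 m and z of each of tin_black, brush_black in the frame of tray_black below 0.012 m and angle between each of tin_black, brush_black, tin_brown, brush_brown, spray's own z axis and vertical below 0.12 rad and linear speed of each of tin_black, brush_black, tin_brown, brush_brown, spray below 0.02 m/s and x of brush_black in the frame of tray_black between -0.05 and 0.05 m and y of brush_black in the frame of tray_black between -0.058 and 0.058 m and x of tin_brown in the frame of tray_brown between -0.04 and 0.04 m and y of tin_brown in the frame of tray_brown between -0.05 and 0.05 m and z of each of tin_brown, brush_brown in the frame of tray_brown below 0.012 m and x of brush_brown in the frame of tray_brown between -0.05 and 0.05 m and y of brush_brown in the frame of tray_brown between -0.058 and 0.058 m and x of spray in the frame of empty_bay between -0.015 and 0.015 m and y of spray in the frame of empty_bay between -0.015 and 0.015 m and z of spray in the frame of empty_bay below 0.01 m); the robot touches nothing.
It fails at once if a tin, a brush or the spray is dropped or thrown (moves at over 1 m/s within 60 mm of the counter) ((height (world z) of tin_black below 0.06 m and linear speed of tin_black above 1 m/s) or (height (world z) of tin_brown below 0.06 m and linear speed of tin_brown above 1 m/s) or (height (world z) of brush_black below 0.06 m and linear speed of brush_black above 1 m/s) or (height (world z) of brush_brown below 0.06 m and linear speed of brush_brown above 1 m/s) or (height (world z) of spray below 0.06 m and linear speed of spray above 1 m/s)).
It fails at once if a polished shoe is shifted by more than 25 mm (distance of any of shoe_left, shoe_right from where it was at the start of the episode above 0.025 m).
It also fails if it takes over 128 s, if anything falls off the work surface, if the arm or the gripper's body presses on something with over 40 N, if the wrist force passes 120 N, or if a joint passes its speed limit or range.

## Working session

There is one attempt and no reset: what is moved stays moved. The work goes in short steps, Python scripts to look and compute and a shell command to move; the robot and the scene stay as the last step left them, time stands still between calls to the robot, and variables do not carry over. Pictures are saved under pics/ and viewed, at most 14 in all, crops included, and the job is handed in when it is done.

```bash
ls; mkdir -p pics; python3 - <<'E'
from plant import *
import cv2,numpy as np
o=get_obs();print(o['clock'],o['ee_pos'],o['orientation'],o['opening'],tip_extent)
for n in('top','side'):
    p=camera_params(n);print(n,p)
    cv2.imwrite(f'pics/{n}0.png',cv2.cvtColor(capture(n),cv2.COLOR_RGB2BGR))
E
```

```text
pics
0.0 [0.20547253 0.61632855 0.40383797] [ 1.60175282e-01  9.87088202e-01 -8.70271530e-04 -6.28149382e-05] 1.0025656863061139 0.166
top {'intrinsics': array([[384.57759161,   0.        , 325.14612442],
       [  0.        , 384.57759161, 196.01931107],
       [  0.        ,   0.        ,   1.        ]]), 'dist': array([-0.05646568,  0.        ,  0.        ,  0.        ,  0.        ]), 'R': array([[-0.02809519, -0.99942934, -0.01875247],
       [-0.99353089,  0.02998455, -0.10953216],
       [ 0.11003194,  0.01555383, -0.99380634]]), 't': array([-0.12050539,  0.45346555,  1.27359018])}
side {'intrinsics': array([[486.49011352,   0.        , 319.76350773],
       [  0.        , 486.49011352, 197.07607962],
       [  0.        ,   0.        ,   1.        ]]), 'dist': array([-0.05859458,  0.        ,  0.        ,  0.        ,  0.        ]), 'R': array([[ 0.93326961, -0.35839245,  0.02372101],
       [-0.18145396, -0.52744837, -0.82998354],
       [ 0.30997144,  0.77029414, -0.55728327]]), 't': array([-0.50071432,  0.05824431,  1.56094625])}
```

View pics/top0.png

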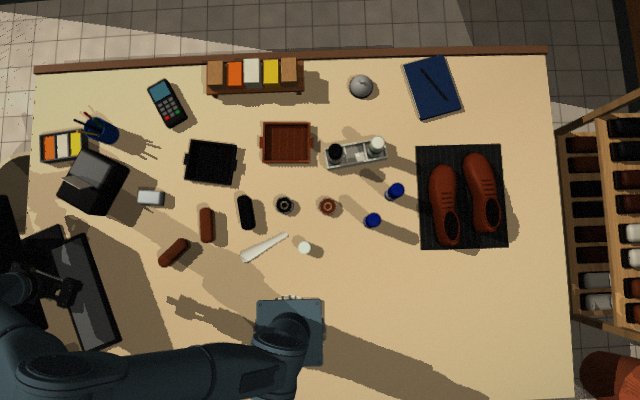

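View pics/side0.png

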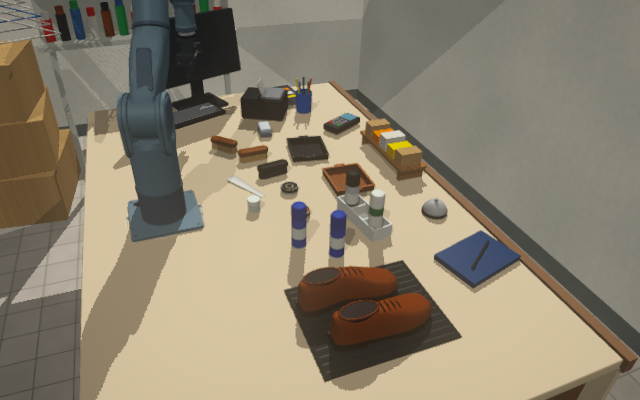

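The top view has +x up and +y left. The target brown brush is at (207,225), with its lookalike at (173,252). The black brush is at (246,212), and the tins are at (285,205) and (328,206). The trays are at (210,161) and (287,143), the caddy is at (355,152), and the target spray is at (372,220).

```bash
cat > h.py <<'E'
from plant import *
import cv2,numpy as np
def rays(n,uv):
    p=camera_params(n);q=cv2.undistortPoints(np.float64(uv).reshape(-1,1,2),p['intrinsics'],p['dist'])[:,0]
    d=np.c_[q,np.ones(len(q))]@p['R'];return -p['R'].T@p['t'],d
def w(n,uv,z):
    c,d=rays(n,uv);return (c+d*((z-c[2])/d[:,2])[:,None])[:,:2]
def px(n,X):
    p=camera_params(n);return cv2.projectPoints(np.float64(X).reshape(-1,1,3),cv2.Rodrigues(p['R'])[0],p['t'],p['intrinsics'],p['dist'])[0][:,0]
def rectw(n,cnt,z):
    P=w(n,cnt.reshape(-1,2),z).astype(np.float32)*1000
    (c,s,a)=cv2.minAreaRect(P);b=s
    if s[0]<s[1]: a+=90;s=s[::-1]
    return np.round(c,1),np.round(s,1),round((a+90)%180-90,1)  # centre mm,(long,short),angle of long axis from +x
E
python3 - <<'E'
from h import *
im=cv2.imread('pics/top0.png')
crop=im[120:280,150:430];cv2.imwrite('pics/crop.png',cv2.resize(crop,(784,448),interpolation=cv2.INTER_CUBIC))
for n,(u,v) in dict(bb=(246,212),brn=(207,225),tb=(285,205),tn=(328,206),spray=(372,217),trb=(210,161),trn=(287,143),capw=(355,152),shoe=(440,205)).items(): print(n,w('top',[(u,v)],.03).round(3), im[v-1:v+2,u-1:u+2].mean((0,1)).round())
E
```

```text
bb [[0.403 0.134]] [9. 8. 8.]
brn [[0.363 0.267]] [14. 36. 80.]
tb [[0.423 0.002]] [12. 15. 17.]
tn [[ 0.415 -0.142]] [17. 33. 76.]
spray [[ 0.374 -0.288]] [96. 21.  7.]
trb [[0.582 0.258]] [7. 7. 6.]
trn [[ 0.635 -0.008]] [15. 32. 77.]
capw [[ 0.596 -0.239]] [117. 135. 139.]
shoe [[ 0.407 -0.517]] [14. 31. 83.]
```

View pics/crop.png

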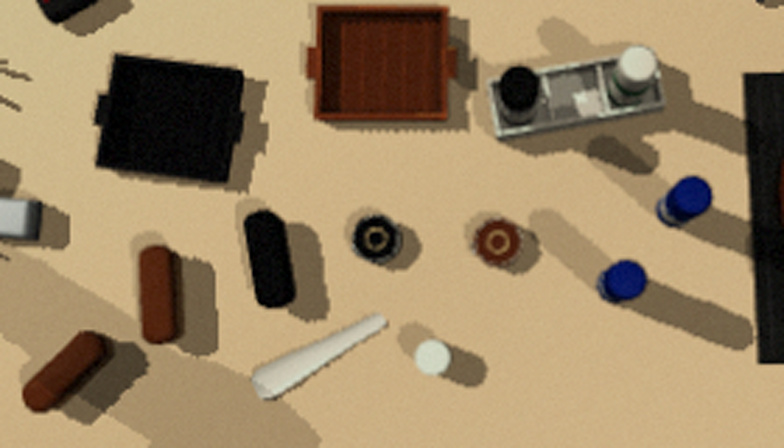

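```bash
cat >> h.py <<'E'
def masks(im):
    hsv=cv2.cvtColor(im,cv2.COLOR_BGR2HSV);h,s,v=cv2.split(hsv)
    return dict(black=np.uint8(v<45)*255,brown=np.uint8(((h<12)|(h>175))&(s>150)&(v>35)&(v<140))*255,blue=np.uint8((h>105)&(h<130)&(s>150)&(v>50))*255)
def blobs(im,col,box,mn=40):
    x0,y0,x1,y1=box;m=masks(im)[col];k=np.zeros_like(m);k[y0:y1,x0:x1]=m[y0:y1,x0:x1]
    k=cv2.morphologyEx(k,cv2.MORPH_CLOSE,np.ones((3,3)))
    cs=cv2.findContours(k,cv2.RETR_EXTERNAL,cv2.CHAIN_APPROX_NONE)[0]
    return [c for c in cs if cv2.contourArea(c)>mn]
E
python3 - <<'E'
from h import *
im=cv2.imread('pics/top0.png')
print('cam',rays('top',[(0,0)])[0])
def go(n,col,box,z):
    for c in blobs(im,col,box): print(n,cv2.boundingRect(c),*rectw('top',c,z))
go('brush_black','black',(230,185,265,240),.044)
go('brush_brown','brown',(190,195,222,250),.044)
go('tin_black','black',(265,190,300,222),.022)
go('tin_brown','brown',(310,190,345,222),.022)
go('tray_black','black',(178,135,245,192),.024)
go('tray_brown','brown',(255,115,320,170),.024)
go('blue','blue',(355,175,410,235),.145)
hsv=cv2.cvtColor(im,cv2.COLOR_BGR2HSV)
k=np.zeros((400,640),np.uint8);k[130:175,310:400]=((hsv[130:175,310:400,1]<70)&(hsv[130:175,310:400,2]>60))*255
k=cv2.morphologyEx(k,cv2.MORPH_CLOSE,np.ones((5,5)))
for c in cv2.findContours(k,cv2.RETR_EXTERNAL,cv2.CHAIN_APPROX_NONE)[0]:
    if cv2.contourArea(c)>100: print('caddy',cv2.boundingRect(c),*rectw('top',c,.045))
# crosses
big=cv2.resize(im[130:180,300:410],None,fx=7,fy=7,interpolation=cv2.INTER_CUBIC);cv2.imwrite('pics/cad.png',big)
E
```

```text
cam [ 0.30701081 -0.15384279  1.31311129]
brush_black (237, 195, 18, 35) [401.6 130.9] [114.3  45.8] 9.2
brush_brown (200, 208, 13, 35) [362.7 265.6] [113.5  40.7] 0.3
tin_black (277, 197, 15, 16) [424.9   6. ] [50.2 47.4] -73.2
tin_brown (320, 199, 15, 15) [ 416.  -138.9] [47.3 47.2] -1.7
tray_black (184, 140, 53, 45) [580.6 259.7] [184.8 141.1] 81.1
tray_brown (260, 122, 53, 41) [641.2  -4. ] [180.1 141.2] 88.1
blue (365, 213, 16, 14) [ 358.  -276.7] [44.9 37.8] -65.2
blue (388, 183, 16, 13) [ 451.5 -351.2] [46.2 37. ] 88.3
caddy (324, 136, 64, 34) [ 589.7 -238.3] [209.3  84.2] -79.0
```

View pics/cad.png

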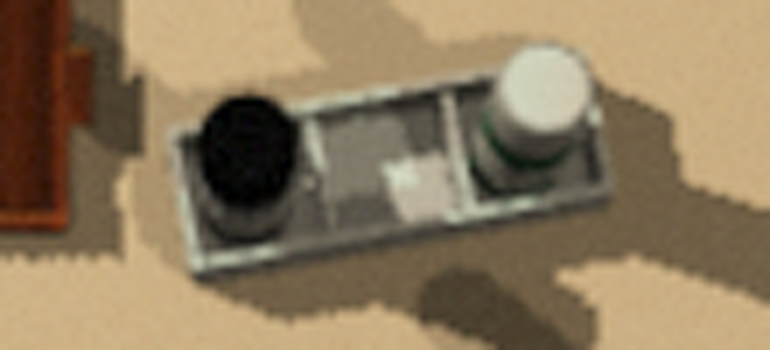

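The crop shows the caddy corners at TL (175,135), BL (195,265) and BR (607,195). The bay dividers run (318,130)-(335,225) and (447,92)-(462,210). The middle bay is empty.

```bash
python3 - <<'E'
from h import *
im=cv2.imread('pics/top0.png');sd=cv2.imread('pics/side0.png')
def go(n,col,box,z):
    for c in blobs(im,col,box): print(n,*rectw('top',c,z))
go('brush_black','black',(230,185,265,240),.03)
go('brush_brown','brown',(190,195,222,250),.035)
go('tin_black','black',(265,190,300,222),.022)
go('tin_brown','brown',(310,190,345,222),.022)
go('tray_black','black',(178,135,245,192),.012)
go('tray_brown','brown',(255,115,320,170),.012)
go('blue','blue',(355,175,410,235),.1225)
q=lambda P:np.array(P)/7+[300-.43,130-.43]
C=w('top',q([(175,135),(195,265),(607,195),(318,130),(335,225),(447,92),(462,210)]),.045)*1000
print(C.round(1));print('sides',np.linalg.norm(C[0]-C[1]),np.linalg.norm(C[2]-C[1]),'centre',(C[0]+C[2])/2,'div mean',C[3:].mean(0),'ang',np.degrees(np.arctan2(*(C[1]-C[2])[::-1])))
# tray orientation: polygon without tabs via erosion/opening
for n,col,b in(('trb','black',(178,135,245,192)),('trn','brown',(255,115,320,170))):
    m=masks(im)[col];k=np.zeros_like(m);k[b[1]:b[3],b[0]:b[2]]=m[b[1]:b[3],b[0]:b[2]]
    k=cv2.morphologyEx(cv2.morphologyEx(k,cv2.MORPH_CLOSE,np.ones((5,5))),cv2.MORPH_OPEN,np.ones((23,23)))
    for c in cv2.findContours(k,0,1)[0]: print(n,*rectw('top',c,.015))
# side view checks: project tops
for n,X in dict(tinb=(.425,.006,.022),tinn=(.416,-.139,.022)).items(): print(n,px('side',[X]))
for c in blobs(sd,'blue',(280,195,350,262)): print('side blue',cv2.boundingRect(c))
E
```

```text
brush_black [402.7 134.1] [115.5  46.3] 9.2
brush_brown [363.1 268.6] [114.3  41. ] 0.3
tin_black [424.9   6. ] [50.2 47.4] -73.2
tin_brown [ 416.  -138.9] [47.3 47.2] -1.7
tray_black [583.1 263.6] [186.5 142.4] 81.1
tray_brown [644.4  -2.6] [181.8 142.5] 88.1
blue [ 359.  -279.1] [45.8 38.5] -65.2
blue [ 454.3 -355. ] [47.  37.7] 88.3
[[ 607.1 -136.5]
 [ 543.4 -144.3]
 [ 571.3 -342.5]
 [ 607.4 -205.3]
 [ 560.7 -211.9]
 [ 624.1 -268. ]
 [ 566.1 -272.8]]
sides 64.22111507275127 200.13797282476554 centre [ 589.227159   -239.52888522] div mean [ 589.58476275 -239.4997508 ] ang 98.0180648281185
trb [581.9 261.3] [175.4 141.1] 87.8
trn [643.6  -2.6] [162.2 142.2] 88.1
tinb [[289.25395066 185.44471553]]
tinn [[300.51905526 208.78804478]]
```

```bash
cat > go.py <<'E'
import sys
from h import *
from scipy.spatial.transform import Rotation as R
# usage: go.py x y zgrasp yaw(deg of closing axis) -> tool-axis shift/0.15, roll/180
def plan(x,y,z,yaw):
    o=get_obs();r=R.from_quat(o['orientation']);M=r.as_matrix();g=o['ee_pos']+M[:,2]*.147
    y0=np.degrees(np.arctan2(M[1,1],M[0,1]))
    d=M.T@(np.array([x,y,z+.147])-o['ee_pos'])/.15
    print('t',round(o['clock'],2),'grasp',g.round(4),'yaw',round(y0,1),'F',o['ft_force'].round(1),'open',round(o['opening']*88,1),'gf',round(o['grasp_force'],1),'\n -> lin',d.round(3),'roll',round(-((yaw-y0+180)%360-180)/180,3))
if __name__=='__main__': plan(*map(float,sys.argv[1:]))
E
python3 go.py .364 .268 .16 90.3
```

```text
t 0.1 grasp [0.2054 0.6161 0.2569] yaw 71.6 F [0.  0.8 0.2] open 87.7 gf 0.0 
 -> lin [-1.737 -1.868  0.649] roll -0.104
```

```bash
python3 -m pendant '{"linear":[[-0.2,-0.22,0],[-0.42,-0.45,0],[-0.65,-0.69,0],[-0.87,-0.93,0],[-0.87,-0.93,0]],"roll":[0,0,0,0,0]}' 1 20
python3 -m pendant '{"linear":[[-0.2,-0.22,0.1],[-0.42,-0.45,0.3],[-0.65,-0.69,0.5],[-0.87,-0.94,0.65],[-0.87,-0.94,0.65],[-0.87,-0.94,0.65]],"roll":[-0.04,-0.08,-0.104,-0.104,-0.104,-0.104]}'
python3 go.py .364 .268 .042 90.3
python3 - <<'E'
from h import *
cv2.imwrite('pics/a.png',cv2.cvtColor(capture('side'),cv2.COLOR_RGB2BGR)[60:260,150:400].repeat(3,0).repeat(3,1))
E
```

```text
clock: 0.6
ee_pos: [0.289, 0.437, 0.4043]
orientation: [0.165, 0.986, -0.002, 0.001]
ft_force: [0.2, 0.6, 0.5]
opening: 1.002
grasp_force: 0.0
clock: 1.2
ee_pos: [0.365, 0.2654, 0.3059]
orientation: [-0.0, 1.0, -0.002, -0.001]
ft_force: [0.2, 1.2, 0.8]
opening: 1.002
grasp_force: 0.0
t 1.2 grasp [0.3647 0.2649 0.1589] yaw 90.0 F [0.2 1.2 0.8] open 88.2 gf 0.0 
 -> lin [0.005 0.02  0.78 ] roll -0.002
```

View pics/a.png

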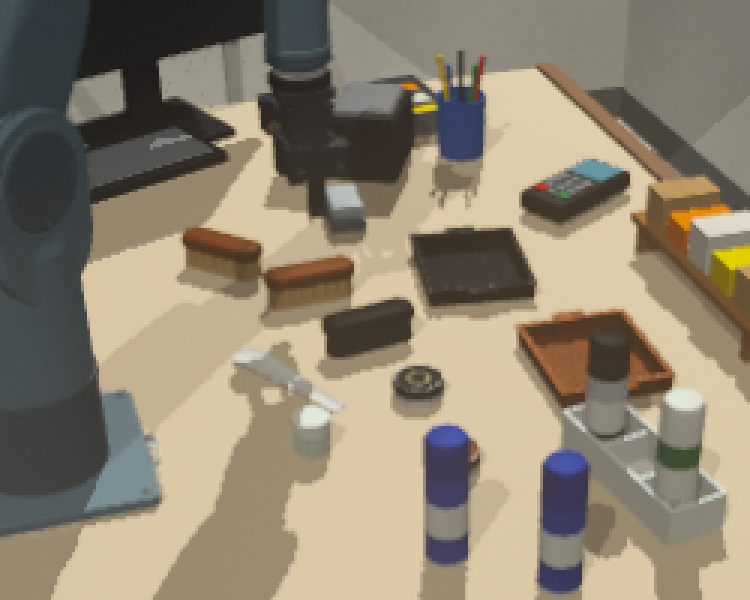

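The fingertip is at about crop (318,212), above and behind the target brush at (310,283). I'll check it against projections.

```bash
python3 - <<'E'
from h import *
f=lambda X:((px('side',X)-[150,60])*3).round(0)
print('tip',f([(.3647,.2649,.14)]),'brush top ends',f([(.304,.268,.044),(.424,.268,.044),(.364,.247,.044),(.364,.289,.044)]),'bb',f([(.403,.134,.044)]),'tb',f([(.425,.006,.022)]),'spray',f([(.358,-.278,.145),(.358,-.278,0)]))
E
```

```text
tip [[305. 198.]] brush top ends [[262. 273.]
 [354. 258.]
 [312. 273.]
 [304. 258.]] bb [[367. 310.]] tb [[418. 376.]] spray [[442. 432.]
 [442. 551.]]
```

Projections match the picture. Next I descend, grip and lift.

```bash
python3 -m pendant '{"linear":[[0.005,0.02,0.2],[0.005,0.02,0.4],[0.005,0.02,0.55],[0.005,0.02,0.68],[0.005,0.02,0.76],[0.005,0.02,0.78],[0.005,0.02,0.78]],"roll":[0,0,0,0,0,0,0]}' 1 20
python3 -m pendant '{"linear":[[0,0,0],[0,0,0],[0,0,0],[0,0,0],[0,0,0],[0,0,0],[0,0,0],[0,0,0]],"roll":[0,0,0,0,0,0,0,0]}' 0 20
python3 go.py .364 .268 .042 90
```

```text
clock: 1.95
ee_pos: [0.3636, 0.2719, 0.1905]
orientation: [-0.003, 1.0, 0.0, 0.0]
ft_force: [0.1, 0.4, 0.2]
opening: 0.996
grasp_force: 0.0
clock: 2.75
ee_pos: [0.3637, 0.2709, 0.1903]
orientation: [-0.002, 1.0, -0.0, -0.0]
ft_force: [-1.1, -1.6, 3.1]
opening: 0.478
grasp_force: 19.8
t 2.75 grasp [0.3637 0.2708 0.0433] yaw 90.3 F [-1.1 -1.6  3.1] open 42.0 gf 19.8 
 -> lin [-0.002 -0.019  0.009] roll 0.002
```

```bash
python3 -m pendant '{"linear":[[0,0,-0.1],[0,0,-0.3],[0,0,-0.55],[0,0,-0.75],[0,0,-0.75]],"roll":[0,0,0,0,0]}' 0 20
python3 - <<'E'
from h import *
q=lambda n,P,z:w(n,P,z)*1000
S=lambda P:np.array(P)/3+[150-.33,60-.33]
print('side brown',q('side',S([(518,325),(632,312),(675,375),(555,402)]),.024).round(),'black',q('side',S([(412,236),(519,231),(535,288),(420,300)]),.024).round())
im=cv2.imread('pics/top0.png')
T=lambda P:np.array(P)/2.8+[150-.32,120-.32]
print('top brown',q('top',T([(318,8),(447,8),(448,119),(316,118)]),.024).round(),'black',q('top',T([(115,55),(242,70),(228,182),(97,165)]),.024).round())
E
python3 go.py .644 -.0026 .15 -1.9
```

```text
clock: 3.25
ee_pos: [0.3648, 0.2719, 0.3059]
orientation: [-0.002, 1.0, 0.002, 0.003]
ft_force: [1.2, -0.5, -0.7]
opening: 0.48
grasp_force: 19.8
side brown [[576.  77.]
 [722.  61.]
 [707. -89.]
 [553. -96.]] black [[526. 345.]
 [669. 313.]
 [630. 157.]
 [481. 174.]]
top brown [[713.  74.]
 [707. -86.]
 [567. -84.]
 [574.  77.]] black [[662. 328.]
 [637. 169.]
 [498. 186.]
 [525. 349.]]
t 3.25 grasp [0.3655 0.2725 0.1589] yaw 90.3 F [ 1.2 -0.5 -0.7] open 42.3 gf 19.8 
 -> lin [-1.852 -1.839  0.06 ] roll 0.512
```

```bash
python3 -m pendant '{"linear":[[-0.15,-0.14,0],[-0.32,-0.3,0],[-0.5,-0.46,0],[-0.68,-0.62,0],[-0.85,-0.78,0],[-1,-0.92,0],[-1,-0.92,0]],"roll":[0.04,0.08,0.12,0.16,0.2,0.25,0.25]}' 0 20
python3 go.py .677 -.005 .12 -1.9
```

```text
clock: 3.95
ee_pos: [0.5166, 0.13, 0.3019]
orientation: [0.385, 0.923, -0.001, 0.001]
ft_force: [0.7, -0.6, -1.7]
opening: 0.476
grasp_force: 19.8
t 3.95 grasp [0.5169 0.1296 0.1549] yaw 44.7 F [ 0.7 -0.6 -1.7] open 41.9 gf 19.8 
 -> lin [-1.391  0.126  0.237] roll 0.259
```

```bash
python3 -m pendant '{"linear":[[-0.15,0.02,0],[-0.35,0.04,0],[-0.6,0.05,0],[-0.8,0.06,0],[-1,0.08,0],[-1,0.08,0],[-1,0.08,0]],"roll":[0.04,0.085,0.13,0.17,0.215,0.259,0.259]}' 0 20
python3 go.py .677 -.005 .12 -1.9
```

```text
clock: 4.65
ee_pos: [0.629, 0.037, 0.3011]
orientation: [0.715, 0.699, -0.001, -0.0]
ft_force: [-0.3, 0.2, -1.3]
opening: 0.472
grasp_force: 19.8
t 4.65 grasp [0.6287 0.0369 0.1541] yaw -1.4 F [-0.3  0.2 -1.3] open 41.5 gf 19.8 
 -> lin [-0.272  0.327  0.227] roll 0.003
```

```bash
python3 -m pendant '{"linear":[[-0.13,0.16,0],[-0.26,0.32,0.05],[-0.272,0.327,0.15],[-0.272,0.327,0.227],[-0.272,0.327,0.227],[-0.272,0.327,0.227],[-0.272,0.327,0.227]],"roll":[0.003,0.003,0.003,0.003,0.003,0.003,0.003]}' 0 20
python3 go.py .677 -.005 .055 -1.9
python3 - <<'E'
from h import *
a=cv2.cvtColor(capture('top'),cv2.COLOR_RGB2BGR)[90:190,170:410]
cv2.imwrite('pics/b.png',cv2.resize(a,None,fx=3.3,fy=3.3,interpolation=cv2.INTER_CUBIC))
E
```

```text
clock: 5.35
ee_pos: [0.6774, -0.0042, 0.2692]
orientation: [0.718, 0.696, 0.0, -0.0]
ft_force: [0.4, -0.3, -0.8]
opening: 0.475
grasp_force: 19.8
t 5.35 grasp [ 0.6774 -0.0041  0.1222] yaw -1.8 F [ 0.4 -0.3 -0.8] open 41.8 gf 19.8 
 -> lin [-0.006 -0.002  0.448] roll 0.001
```

View pics/b.png

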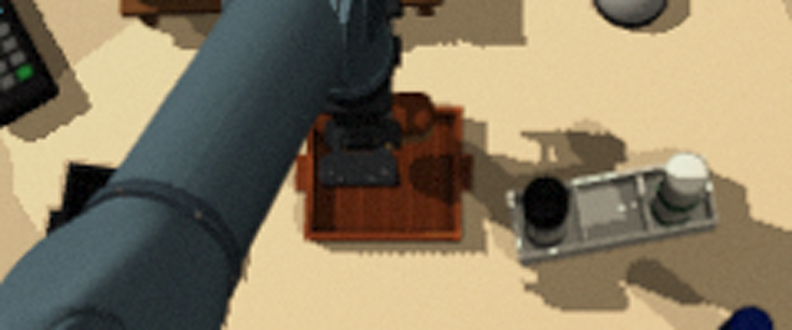

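The gripper is over the far half of the brown tray, with the brush just visible past it. I'll lower it slowly.

```bash
python3 -m pendant '{"linear":[[-0.006,0,0.15],[-0.006,0,0.28],[-0.006,0,0.38],[-0.006,0,0.43],[-0.006,0,0.45],[-0.006,0,0.465],[-0.006,0,0.48],[-0.006,0,0.49],[-0.006,0,0.49]],"roll":[0,0,0,0,0,0,0,0,0]}' 0 20
python3 go.py .677 -.005 .047 -1.9
```

```text
clock: 6.3
ee_pos: [0.6776, -0.0061, 0.1954]
orientation: [0.719, 0.695, 0.0, 0.0]
ft_force: [0.8, -0.8, -1.0]
opening: 0.478
grasp_force: 19.8
t 6.3 grasp [ 0.6776 -0.0061  0.0484] yaw -1.9 F [ 0.8 -0.8 -1. ] open 42.1 gf 19.8 
 -> lin [ 0.007 -0.004  0.009] roll 0.0
```

```bash
python3 -m pendant '{"linear":[[0,0,0.005],[0,0,0.01],[0,0,0.013],[0,0,0.013]],"roll":[0,0,0,0]}' 0 20
```

```text
clock: 6.7
ee_pos: [0.6777, -0.0062, 0.1944]
orientation: [0.719, 0.695, 0.0, 0.0]
ft_force: [-2.4, 0.7, 7.1]
opening: 0.474
grasp_force: 19.8
```

Contact with the floor at about 7 N. I'll release and rise.

```bash
python3 -m pendant '{"linear":[[0,0,0],[0,0,0],[0,0,0],[0,0,0],[0,0,-0.03],[0,0,-0.15],[0,0,-0.4],[0,0,-0.7],[0,0,-0.7]],"roll":[0,0,0,0,0,0,0,0,0]}' 0.7 20
python3 go.py .403 .134 .15 -80.8
```

```text
clock: 7.6
ee_pos: [0.6801, -0.007, 0.3064]
orientation: [0.719, 0.695, 0.004, 0.004]
ft_force: [1.1, -0.4, 0.4]
opening: 0.7
grasp_force: 0.0
t 7.6 grasp [ 0.6819 -0.007   0.1594] yaw -1.9 F [ 1.1 -0.4  0.4] open 61.6 gf 0.0 
 -> lin [ 0.878 -1.878  0.04 ] roll 0.438
```

```bash
python3 -m pendant '{"linear":[[0.08,-0.16,0],[0.17,-0.36,0],[0.27,-0.58,0],[0.36,-0.78,0],[0.44,-0.94,0],[0.44,-0.94,0]],"roll":[0.045,0.09,0.135,0.18,0.22,0.22]}' 1 20
python3 go.py .403 .134 .12 -80.8
```

```text
clock: 8.2
ee_pos: [0.5361, 0.0666, 0.2984]
orientation: [0.912, 0.411, -0.001, -0.001]
ft_force: [-0.6, -0.3, 0.2]
opening: 0.998
grasp_force: 0.0
t 8.2 grasp [0.5357 0.0669 0.1514] yaw -41.5 F [-0.6 -0.3  0.2] open 87.8 gf 0.0 
 -> lin [-0.251 -0.962  0.212] roll 0.219
```

```bash
python3 -m pendant '{"linear":[[-0.05,-0.2,0],[-0.11,-0.42,0],[-0.17,-0.66,0.1],[-0.22,-0.86,0.15],[-0.251,-0.962,0.212],[-0.251,-0.962,0.212],[-0.251,-0.962,0.212]],"roll":[0.045,0.09,0.135,0.18,0.219,0.219,0.219]}' 1 20
python3 go.py .403 .134 .042 -80.8
python3 - <<'E'
from h import *
a=cv2.cvtColor(capture('top'),cv2.COLOR_RGB2BGR);cv2.imwrite('pics/c_full.png',a);a=a[100:260,180:420]
cv2.imwrite('pics/c.png',cv2.resize(a,None,fx=3.3,fy=3.3,interpolation=cv2.INTER_CUBIC))
E
```

```text
clock: 8.9
ee_pos: [0.4069, 0.1317, 0.2671]
orientation: [0.997, 0.081, 0.001, 0.0]
ft_force: [-0.1, 0.4, 0.7]
opening: 0.997
grasp_force: 0.0
t 8.9 grasp [0.4072 0.1317 0.1201] yaw -80.7 F [-0.1  0.4  0.7] open 87.7 gf 0.0 
 -> lin [-0.024 -0.02   0.521] roll 0.001
```

View pics/c.png

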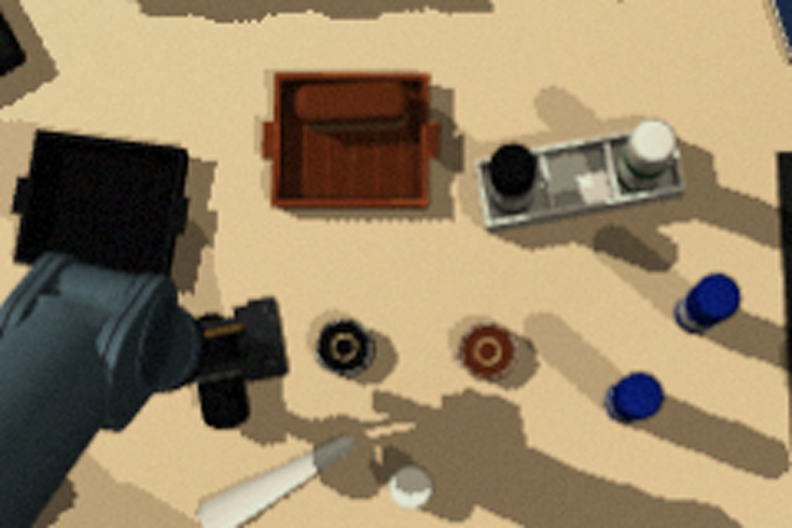

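The brown brush is flat in the far half of its tray. The open gripper straddles the black brush.

```bash
python3 -m pendant '{"linear":[[-0.024,-0.02,0.15],[-0.024,-0.02,0.3],[-0.024,-0.02,0.42],[-0.024,-0.02,0.49],[-0.024,-0.02,0.515],[-0.024,-0.02,0.515],[-0.024,-0.02,0.515]],"roll":[0,0,0,0,0,0,0]}' 1 20
python3 -m pendant '{"linear":[[0,0,0],[0,0,0],[0,0,0],[0,0,0],[0,0,0],[0,0,0],[0,0,0],[0,0,0]],"roll":[0,0,0,0,0,0,0,0]}' 0 20
python3 go.py .403 .134 .12 -80.8
```

```text
clock: 9.65
ee_pos: [0.4025, 0.134, 0.1898]
orientation: [0.997, 0.079, 0.001, -0.0]
ft_force: [-0.3, 0.4, 0.5]
opening: 0.999
grasp_force: 0.0
clock: 10.45
ee_pos: [0.4016, 0.1344, 0.1892]
orientation: [0.997, 0.079, -0.0, -0.0]
ft_force: [-0.3, 1.6, 0.5]
opening: 0.475
grasp_force: 20.0
t 10.45 grasp [0.4016 0.1344 0.0422] yaw -80.9 F [-0.3  1.6  0.5] open 41.8 gf 20.0 
 -> lin [ 0.009  0.004 -0.519] roll -0.0
```

```bash
python3 -m pendant '{"linear":[[0,0,-0.1],[0,0,-0.3],[0,0,-0.5],[0,0,-0.6],[0,0,-0.6]],"roll":[0,0,0,0,0]}' 0 20
python3 go.py .616 .255 .12 -9
```

```text
clock: 10.95
ee_pos: [0.4021, 0.1344, 0.2804]
orientation: [0.997, 0.079, 0.001, -0.001]
ft_force: [-0.2, -0.4, -2.7]
opening: 0.475
grasp_force: 20.0
t 10.95 grasp [0.4025 0.1346 0.1334] yaw -80.9 F [-0.2 -0.4 -2.7] open 41.8 gf 20.0 
 -> lin [ 1.535 -0.568  0.094] roll -0.399
```

```bash
python3 -m pendant '{"linear":[[0.12,-0.05,0],[0.27,-0.1,0],[0.43,-0.16,0],[0.6,-0.22,0],[0.76,-0.28,0],[0.76,-0.28,0]],"roll":[-0.045,-0.09,-0.135,-0.18,-0.2,-0.2]}' 0 20
python3 go.py .616 .255 .12 -9
```

```text
clock: 11.55
ee_pos: [0.5095, 0.1952, 0.2781]
orientation: [0.923, 0.385, 0.001, -0.0]
ft_force: [-0.4, 0.9, -1.5]
opening: 0.477
grasp_force: 20.0
t 11.55 grasp [0.5097 0.1953 0.1311] yaw -44.7 F [-0.4  0.9 -1.5] open 41.9 gf 20.0 
 -> lin [0.783 0.224 0.075] roll -0.199
```

```bash
python3 -m pendant '{"linear":[[0.15,0.05,0],[0.33,0.1,0],[0.52,0.16,0.04],[0.7,0.2,0.075],[0.783,0.224,0.075],[0.783,0.224,0.075],[0.783,0.224,0.075]],"roll":[-0.045,-0.09,-0.135,-0.18,-0.199,-0.199,-0.199]}' 0 20
python3 go.py .616 .255 .051 -9
```

```text
clock: 12.25
ee_pos: [0.6133, 0.2523, 0.2666]
orientation: [0.762, 0.648, -0.001, -0.0]
ft_force: [-0.1, -1.0, -2.2]
opening: 0.469
grasp_force: 20.0
t 12.25 grasp [0.6129 0.2522 0.1196] yaw -9.2 F [-0.1 -1.  -2.2] open 41.2 gf 20.0 
 -> lin [0.021 0.016 0.457] roll -0.001
```

```bash
python3 -m pendant '{"linear":[[0.01,0.01,0.13],[0.02,0.016,0.27],[0.02,0.016,0.38],[0.02,0.016,0.43],[0.02,0.016,0.455],[0.02,0.016,0.465],[0.02,0.016,0.475],[0.02,0.016,0.475]],"roll":[0,0,0,0,0,0,0,0]}' 0 20
python3 -m pendant '{"linear":[[0,0,0.005],[0,0,0.01],[0,0,0.016],[0,0,0.016]],"roll":[0,0,0,0]}' 0 20
```

```text
clock: 13.05
ee_pos: [0.6173, 0.2559, 0.1972]
orientation: [0.761, 0.649, 0.0, 0.0]
ft_force: [0.3, 0.4, -2.1]
opening: 0.474
grasp_force: 20.0
clock: 13.45
ee_pos: [0.617, 0.2558, 0.1942]
orientation: [0.761, 0.649, -0.0, -0.0]
ft_force: [0.1, 0.1, -1.1]
opening: 0.472
grasp_force: 20.0
```

```bash
python3 -m pendant '{"linear":[[0,0,0.004],[0,0,0.008],[0,0,0.01],[0,0,0.01]],"roll":[0,0,0,0]}' 0 20
```

```text
clock: 13.85
ee_pos: [0.6172, 0.2558, 0.1933]
orientation: [0.761, 0.649, 0.0, -0.0]
ft_force: [-2.3, -1.5, 5.1]
opening: 0.476
grasp_force: 20.0
```

```bash
python3 -m pendant '{"linear":[[0,0,0],[0,0,0],[0,0,0],[0,0,0],[0,0,-0.03],[0,0,-0.15],[0,0,-0.4],[0,0,-0.5],[0,0,-0.5]],"roll":[0,0,0,0,0,0,0,0,0]}' 0.7 20
python3 go.py .425 .006 .11 81
```

```text
clock: 14.75
ee_pos: [0.6184, 0.2561, 0.2714]
orientation: [0.761, 0.649, 0.003, 0.001]
ft_force: [0.6, 1.0, 0.0]
opening: 0.7
grasp_force: 0.0
t 14.75 grasp [0.6192 0.2565 0.1244] yaw -9.1 F [0.6 1.  0. ] open 61.6 gf 0.0 
 -> lin [-1.85  -1.01   0.085] roll -0.5
```

```bash
python3 -m pendant '{"linear":[[-0.15,-0.08,0],[-0.32,-0.17,0],[-0.5,-0.27,0],[-0.68,-0.37,0],[-0.85,-0.46,0],[-0.92,-0.5,0]],"roll":[-0.045,-0.09,-0.135,-0.18,-0.225,-0.25]}' 1 20
python3 go.py .425 .006 .11 81
```

```text
clock: 15.35
ee_pos: [0.5192, 0.1288, 0.2669]
orientation: [0.453, 0.891, -0.001, -0.001]
ft_force: [0.1, 0.2, 0.4]
opening: 0.998
grasp_force: 0.0
t 15.35 grasp [0.5187 0.1285 0.1199] yaw 36.1 F [0.1 0.2 0.4] open 87.8 gf 0.0 
 -> lin [-0.292 -0.989  0.069] roll -0.25
```

```bash
python3 -m pendant '{"linear":[[-0.06,-0.18,0],[-0.12,-0.4,0],[-0.18,-0.62,0],[-0.24,-0.82,0.03],[-0.292,-0.96,0.069],[-0.292,-0.96,0.069],[-0.292,-0.96,0.069],[-0.292,-0.96,0.069]],"roll":[-0.045,-0.09,-0.135,-0.18,-0.225,-0.25,-0.25,-0.25]}' 1 20
python3 go.py .425 .006 .020 81
python3 - <<'E'
from h import *
a=cv2.cvtColor(capture('top'),cv2.COLOR_RGB2BGR);a=a[120:250,170:410]
cv2.imwrite('pics/d.png',cv2.resize(a,None,fx=3.3,fy=3.3,interpolation=cv2.INTER_CUBIC))
E
```

```text
clock: 16.15
ee_pos: [0.4304, 0.0117, 0.2572]
orientation: [0.08, 0.997, 0.0, -0.0]
ft_force: [0.6, 0.5, -0.4]
opening: 1.001
grasp_force: 0.0
t 16.15 grasp [0.4304 0.0117 0.1102] yaw 80.8 F [ 0.6  0.5 -0.4] open 88.1 gf 0.0 
 -> lin [ 0.029 -0.043  0.601] roll -0.001
```

View pics/d.png

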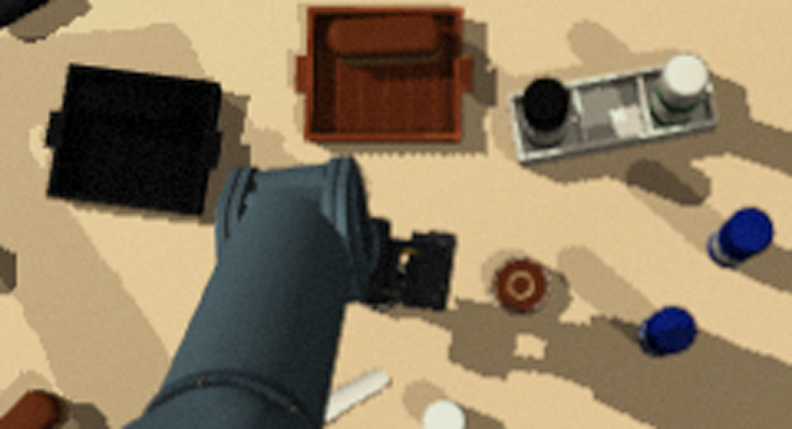

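The gripper is over the black tin and clear of the brown one at (520,285).

```bash
python3 -m pendant '{"linear":[[0.029,-0.043,0.15],[0.029,-0.043,0.3],[0.029,-0.043,0.43],[0.029,-0.043,0.52],[0.029,-0.043,0.56],[0.029,-0.043,0.58],[0.029,-0.043,0.58],[0.029,-0.043,0.58]],"roll":[0,0,0,0,0,0,0,0]}' 1 20
python3 -m pendant '{"linear":[[0,0,0],[0,0,0],[0,0,0],[0,0,0],[0,0,0],[0,0,0]],"roll":[0,0,0,0,0,0]}' 0 15
python3 go.py .551 .2655 .1 81
```

```text
clock: 17.0
ee_pos: [0.4254, 0.0058, 0.1709]
orientation: [0.079, 0.997, 0.0, 0.0]
ft_force: [0.5, -0.5, 0.4]
opening: 0.999
grasp_force: 0.0
clock: 17.6
ee_pos: [0.4252, 0.0058, 0.1706]
orientation: [0.079, 0.997, 0.0, 0.0]
ft_force: [0.1, -0.1, 4.3]
opening: 0.679
grasp_force: 15.0
t 17.6 grasp [0.4252 0.0058 0.0236] yaw 80.9 F [ 0.1 -0.1  4.3] open 59.7 gf 15.0 
 -> lin [-0.556  1.842 -0.509] roll -0.0
```

```bash
python3 -m pendant '{"linear":[[0,0,-0.1],[0,0,-0.3],[0,0,-0.5],[-0.05,0.15,-0.5],[-0.12,0.4,-0.5],[-0.19,0.65,-0.5],[-0.26,0.87,-0.5],[-0.28,0.92,-0.5],[-0.28,0.92,-0.5]],"roll":[0,0,0,0,0,0,0,0,0]}' 0 15
python3 -m pendant '{"linear":[[-0.05,0.17,0],[-0.12,0.4,0],[-0.19,0.65,0],[-0.26,0.87,0],[-0.28,0.92,0],[-0.28,0.92,0],[-0.28,0.92,0]],"roll":[0,0,0,0,0,0,0]}' 0 15
python3 go.py .551 .2655 .032 81
```

```text
clock: 18.5
ee_pos: [0.4884, 0.1365, 0.2451]
orientation: [0.078, 0.997, 0.0, -0.0]
ft_force: [-0.5, -0.0, -1.0]
opening: 0.677
grasp_force: 15.0
clock: 19.2
ee_pos: [0.5511, 0.2623, 0.2449]
orientation: [0.08, 0.997, -0.001, -0.001]
ft_force: [-0.3, -0.0, -0.9]
opening: 0.678
grasp_force: 15.0
t 19.2 grasp [0.5509 0.262  0.0979] yaw 80.8 F [-0.3 -0.  -0.9] open 59.7 gf 15.0 
 -> lin [0.004 0.022 0.439] roll -0.001
```

```bash
python3 - <<'E'
from h import *
a=cv2.cvtColor(capture('side'),cv2.COLOR_RGB2BGR)[90:200,210:400]
cv2.imwrite('pics/e.png',cv2.resize(np.uint8(np.clip(a*1.8,0,255)),None,fx=4,fy=4,interpolation=cv2.INTER_CUBIC))
E
```

```text
(no output)
```

View pics/e.png

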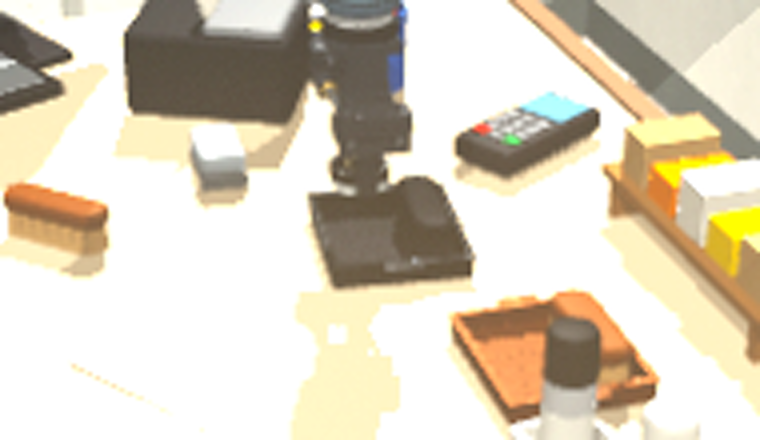

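Both brushes lie in the far halves of their trays, and the held tin (360,170) hovers over the near half of the black one. I'll lower it.

```bash
python3 -m pendant '{"linear":[[0.004,0.01,0.1],[0.004,0.01,0.22],[0.004,0.01,0.33],[0.004,0.01,0.4],[0.004,0.01,0.43],[0.004,0.01,0.445],[0.004,0.01,0.455],[0.004,0.01,0.455]],"roll":[0,0,0,0,0,0,0,0]}' 0 15
python3 -m pendant '{"linear":[[0,0,0.005],[0,0,0.01],[0,0,0.014],[0,0,0.014]],"roll":[0,0,0,0]}' 0 15
```

```text
clock: 20.05
ee_pos: [0.5514, 0.2667, 0.1775]
orientation: [0.079, 0.997, 0.0, 0.0]
ft_force: [-0.6, -0.5, -0.4]
opening: 0.673
grasp_force: 15.0
clock: 20.45
ee_pos: [0.5512, 0.2666, 0.1751]
orientation: [0.079, 0.997, -0.0, 0.0]
ft_force: [0.7, 0.0, 0.6]
opening: 0.676
grasp_force: 15.0
```

```bash
python3 -m pendant '{"linear":[[0,0,0.004],[0,0,0.006],[0,0,0.006]],"roll":[0,0,0]}' 0 15
python3 -m pendant '{"linear":[[0,0,0],[0,0,0],[0,0,0],[0,0,0],[0,0,-0.05],[0,0,-0.2],[0,0,-0.4],[0,0,-0.55],[0,0,-0.55]],"roll":[0,0,0,0,0,0,0,0,0]}' 0.9 15
python3 go.py .416 -.139 .11 88.1
```

```text
clock: 20.75
ee_pos: [0.5513, 0.2666, 0.1747]
orientation: [0.079, 0.997, 0.0, 0.0]
ft_force: [-1.9, -0.5, 4.6]
opening: 0.674
grasp_force: 15.0
clock: 21.65
ee_pos: [0.5526, 0.2672, 0.2605]
orientation: [0.079, 0.997, 0.002, 0.003]
ft_force: [1.2, 0.0, -0.4]
opening: 0.9
grasp_force: 0.0
t 21.65 grasp [0.5534 0.2676 0.1135] yaw 80.9 F [ 1.2  0.  -0.4] open 79.2 gf 0.0 
 -> lin [ 0.471 -2.818  0.01 ] roll -0.04
```

```bash
python3 -m pendant '{"linear":[[0.03,-0.2,0],[0.07,-0.45,0],[0.12,-0.7,0],[0.16,-0.93,0],[0.16,-0.95,0],[0.16,-0.95,0]],"roll":[-0.02,-0.04,-0.04,-0.04,-0.04,-0.04]}' 1 15
python3 -m pendant '{"linear":[[0.03,-0.2,0],[0.06,-0.45,0],[0.09,-0.7,0],[0.1,-0.93,0],[0.1,-0.95,0],[0.1,-0.95,0]],"roll":[0,0,0,0,0,0]}' 1 15
python3 go.py .416 -.139 .11 88.1
```

```text
clock: 22.25
ee_pos: [0.5049, 0.1287, 0.2565]
orientation: [0.017, 1.0, -0.0, -0.0]
ft_force: [0.2, 0.2, 0.3]
opening: 1.001
grasp_force: 0.0
clock: 22.85
ee_pos: [0.486, -0.0118, 0.2566]
orientation: [0.017, 1.0, 0.0, 0.0]
ft_force: [0.6, 1.0, 0.3]
opening: 1.0
grasp_force: 0.0
t 22.85 grasp [ 0.4861 -0.0117  0.1096] yaw 88.1 F [0.6 1.  0.3] open 88.0 gf 0.0 
 -> lin [ 0.438 -0.863 -0.003] roll 0.0
```

```bash
python3 -m pendant '{"linear":[[0.1,-0.2,0],[0.2,-0.4,0],[0.32,-0.62,0],[0.42,-0.83,0],[0.438,-0.863,0],[0.438,-0.863,0],[0.438,-0.863,0]],"roll":[0,0,0,0,0,0,0]}' 1 15
python3 go.py .416 -.139 .0235 88.1
```

```text
clock: 23.55
ee_pos: [0.4168, -0.1376, 0.2567]
orientation: [0.015, 1.0, 0.0, 0.001]
ft_force: [-0.4, 0.1, -0.6]
opening: 1.0
grasp_force: 0.0
t 23.55 grasp [ 0.4169 -0.1374  0.1097] yaw 88.3 F [-0.4  0.1 -0.6] open 88.0 gf 0.0 
 -> lin [ 0.005 -0.01   0.575] roll 0.001
```

```bash
python3 -m pendant '{"linear":[[0.005,-0.01,0.15],[0.005,-0.01,0.3],[0.005,-0.01,0.43],[0.005,-0.01,0.52],[0.005,-0.01,0.555],[0.005,-0.01,0.572],[0.005,-0.01,0.572],[0.005,-0.01,0.572]],"roll":[0,0,0,0,0,0,0,0]}' 1 15
python3 -m pendant '{"linear":[[0,0,0],[0,0,0],[0,0,0],[0,0,0],[0,0,0],[0,0,0]],"roll":[0,0,0,0,0,0]}' 0 15
python3 go.py .611 -.003 .1 88.1
```

```text
clock: 24.35
ee_pos: [0.4151, -0.1407, 0.1714]
orientation: [0.016, 1.0, -0.0, 0.001]
ft_force: [-0.3, -0.2, 0.2]
opening: 1.0
grasp_force: 0.0
clock: 24.95
ee_pos: [0.4147, -0.141, 0.171]
orientation: [0.016, 1.0, -0.0, 0.0]
ft_force: [-0.7, 0.2, 4.2]
opening: 0.674
grasp_force: 15.0
t 24.95 grasp [ 0.4147 -0.141   0.024 ] yaw 88.1 F [-0.7  0.2  4.2] open 59.3 gf 15.0 
 -> lin [-1.278  0.963 -0.506] roll 0.0
```

```bash
python3 -m pendant '{"linear":[[0,0,-0.1],[0,0,-0.3],[0,0,-0.5],[-0.1,0.08,-0.5],[-0.27,0.2,-0.5],[-0.46,0.34,-0.5],[-0.64,0.48,-0.5],[-0.64,0.48,-0.5]],"roll":[0,0,0,0,0,0,0,0]}' 0 15
python3 -m pendant '{"linear":[[-0.1,0.08,0],[-0.27,0.2,0],[-0.46,0.34,0],[-0.62,0.47,0],[-0.64,0.48,0],[-0.64,0.48,0],[-0.64,0.48,0]],"roll":[0,0,0,0,0,0,0]}' 0 15
python3 go.py .611 -.003 .03 88.1
```

```text
clock: 25.75
ee_pos: [0.5163, -0.0685, 0.2461]
orientation: [0.014, 1.0, 0.001, 0.002]
ft_force: [-0.2, 0.0, -1.4]
opening: 0.676
grasp_force: 15.0
clock: 26.45
ee_pos: [0.6101, -0.0048, 0.2454]
orientation: [0.017, 1.0, -0.001, -0.001]
ft_force: [-0.7, 0.5, 0.3]
opening: 0.675
grasp_force: 15.0
t 26.45 grasp [ 0.6098 -0.0049  0.0984] yaw 88.0 F [-0.7  0.5  0.3] open 59.4 gf 15.0 
 -> lin [-0.007  0.012  0.456] roll -0.0
```

```bash
python3 -m pendant '{"linear":[[-0.005,0.01,0.1],[-0.005,0.01,0.22],[-0.005,0.01,0.33],[-0.005,0.01,0.4],[-0.005,0.01,0.43],[-0.005,0.01,0.445],[-0.005,0.01,0.455],[-0.005,0.01,0.455]],"roll":[0,0,0,0,0,0,0,0]}' 0 15
python3 -m pendant '{"linear":[[0,0,0.005],[0,0,0.01],[0,0,0.014],[0,0,0.014]],"roll":[0,0,0,0]}' 0 15
```

```text
clock: 27.25
ee_pos: [0.6123, -0.0019, 0.178]
orientation: [0.016, 1.0, 0.0, 0.0]
ft_force: [0.2, -0.9, -1.0]
opening: 0.678
grasp_force: 15.0
clock: 27.65
ee_pos: [0.6121, -0.0019, 0.1756]
orientation: [0.016, 1.0, -0.0, 0.0]
ft_force: [0.5, -0.0, -0.9]
opening: 0.676
grasp_force: 15.0
```

```bash
python3 -m pendant '{"linear":[[0,0,0.004],[0,0,0.006],[0,0,0.006]],"roll":[0,0,0]}' 0 15
```

```text
clock: 27.95
ee_pos: [0.6121, -0.0019, 0.1751]
orientation: [0.016, 1.0, 0.0, 0.0]
ft_force: [-1.7, -0.4, 4.3]
opening: 0.675
grasp_force: 15.0
```

```bash
python3 -m pendant '{"linear":[[0,0,0],[0,0,0],[0,0,0],[0,0,0],[0,0,-0.05],[0,0,-0.2],[0,0,-0.45],[0,0,-0.75],[0,0,-1],[0,0,-1]],"roll":[0,0,0,0,0,0,0,0,0,0]}' 0.9 15
python3 -m pendant '{"linear":[[0.05,-0.05,-0.1],[0.2,-0.15,-0.25],[0.36,-0.28,-0.35],[0.54,-0.42,-0.35],[0.7,-0.56,-0.35],[0.84,-0.7,-0.35],[0.84,-0.8,-0.35],[0.84,-0.8,-0.35]],"roll":[0.045,0.09,0.135,0.18,0.22,0.22,0.22,0.22]}' 1 15
python3 go.py .3585 -.2785 .21 8
```

```text
clock: 28.95
ee_pos: [0.6141, -0.002, 0.3309]
orientation: [0.017, 1.0, 0.0, 0.005]
ft_force: [0.5, -1.0, -0.4]
opening: 0.9
grasp_force: 0.0
clock: 29.75
ee_pos: [0.4813, -0.1196, 0.3772]
orientation: [0.356, 0.935, -0.0, 0.0]
ft_force: [0.2, 1.0, 0.1]
opening: 0.998
grasp_force: 0.0
t 29.75 grasp [ 0.4813 -0.1197  0.2302] yaw 48.3 F [0.2 1.  0.1] open 87.8 gf 0.0 
 -> lin [-0.093 -1.335  0.135] roll 0.224
```

```bash
python3 - <<'E'
from h import *
a=cv2.cvtColor(capture('top'),cv2.COLOR_RGB2BGR);a=a[110:260,170:420]
cv2.imwrite('pics/f.png',cv2.resize(np.uint8(np.clip(a*1.5,0,255)),None,fx=3.2,fy=3.2,interpolation=cv2.INTER_CUBIC))
E
```

```text
(no output)
```

View pics/f.png

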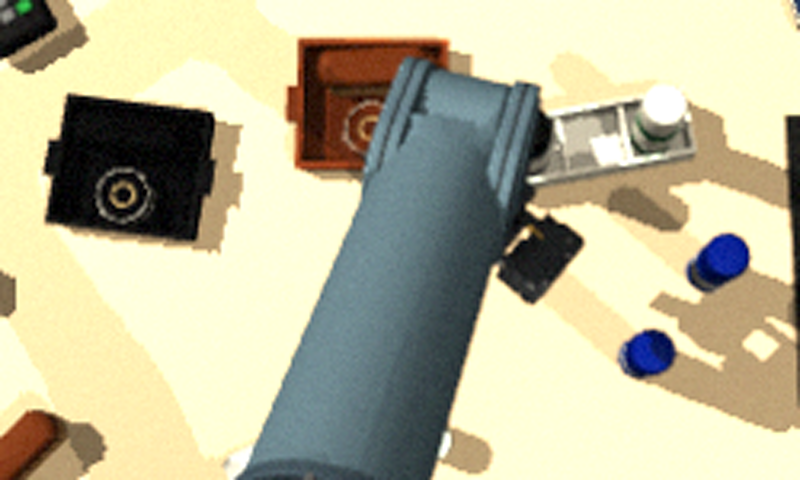

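Both tins sit in their trays at (123,195) and (365,125). The target spray at (647,355) hasn't moved.

```bash
python3 -m pendant '{"linear":[[-0.01,-0.15,0],[-0.03,-0.32,0],[-0.05,-0.5,0],[-0.05,-0.68,0],[-0.05,-0.68,0],[-0.05,-0.68,0]],"roll":[0.045,0.09,0.135,0.18,0.224,0.224]}' 1 15
python3 go.py .3585 -.2785 .21 8
```

```text
clock: 30.4
ee_pos: [0.4207, -0.1984, 0.377]
orientation: [0.655, 0.756, 0.0, -0.0]
ft_force: [-0.7, -0.6, -0.6]
opening: 0.999
grasp_force: 0.0
t 30.4 grasp [ 0.4207 -0.1984  0.23  ] yaw 8.2 F [-0.7 -0.6 -0.6] open 87.9 gf 0.0 
 -> lin [-0.47  -0.486  0.133] roll 0.001
```

```bash
python3 -m pendant '{"linear":[[-0.15,-0.16,0],[-0.3,-0.32,0.05],[-0.45,-0.47,0.1],[-0.47,-0.486,0.133],[-0.47,-0.486,0.133],[-0.47,-0.486,0.133]],"roll":[0,0,0,0,0,0]}' 1 15
python3 go.py .3585 -.2785 .113 8
python3 - <<'E'
from h import *
o=get_obs()
f=lambda X:((px('side',X)-[220,80])*4).round(0)
print('tip mid',f([(*o['ee_pos'][:2],o['ee_pos'][2]-.166)]),'can top at cmd',f([(.3585,-.2785,.145)]))
a=cv2.cvtColor(capture('side'),cv2.COLOR_RGB2BGR)[80:260,220:410]
cv2.imwrite('pics/g.png',a.repeat(3,0).repeat(4,1) if 0 else cv2.resize(a,None,fx=3.3,fy=3.3,interpolation=cv2.INTER_CUBIC))
E
```

```text
clock: 31.0
ee_pos: [0.3595, -0.278, 0.3571]
orientation: [0.653, 0.757, 0.0, -0.0]
ft_force: [0.3, 0.8, -0.3]
opening: 0.999
grasp_force: 0.0
t 31.0 grasp [ 0.3595 -0.278   0.2101] yaw 8.4 F [ 0.3  0.8 -0.3] open 88.0 gf 0.0 
 -> lin [-0.002 -0.007  0.647] roll 0.002
tip mid [[311. 441.]] can top at cmd [[310. 496.]]
```

View pics/g.png

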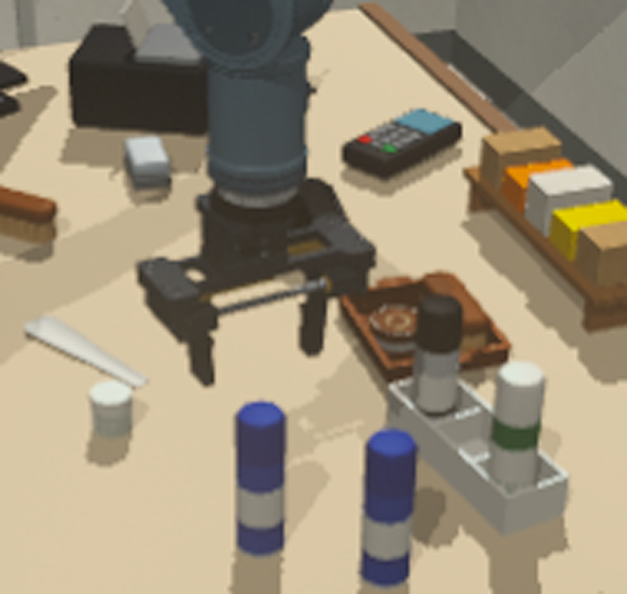

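The finger pair is centred over the target can, whose top is at (260,412), within about 1.5 px of the predicted position.

```bash
python3 -m pendant '{"linear":[[0,0,0.15],[0,0,0.3],[0,0,0.45],[0,0,0.56],[0,0,0.62],[0,0,0.64],[0,0,0.64],[0,0,0.64]],"roll":[0,0,0,0,0,0,0,0]}' 1 15
python3 -m pendant '{"linear":[[0,0,0],[0,0,0],[0,0,0],[0,0,0],[0,0,0],[0,0,0],[0,0,0],[0,0,0]],"roll":[0,0,0,0,0,0,0,0]}' 0 15
python3 go.py .589 -.2395 .29 8
```

```text
clock: 31.85
ee_pos: [0.3586, -0.2793, 0.2618]
orientation: [0.655, 0.756, 0.0, 0.001]
ft_force: [-0.1, 0.3, 0.3]
opening: 1.001
grasp_force: 0.0
clock: 32.65
ee_pos: [0.3582, -0.2792, 0.2611]
orientation: [0.655, 0.756, 0.0, -0.0]
ft_force: [0.5, -0.1, -0.9]
opening: 0.504
grasp_force: 14.9
t 32.65 grasp [ 0.3582 -0.2792  0.1141] yaw 8.2 F [ 0.5 -0.1 -0.9] open 44.4 gf 14.9 
 -> lin [ 0.042  1.561 -1.173] roll 0.001
```

```bash
python3 -m pendant '{"linear":[[0,0,-0.04],[0,0,-0.15],[0,0,-0.35],[0,0,-0.6],[0,0,-0.85],[0,0,-1],[0,0,-1]],"roll":[0,0,0,0,0,0,0]}' 0 25
python3 -m pendant '{"linear":[[0.01,0.1,-0.1],[0.02,0.3,-0.173],[0.02,0.5,-0.173],[0.02,0.7,-0.173],[0.02,0.78,-0.173],[0.02,0.78,-0.173]],"roll":[0,0,0,0,0,0]}' 0 25
python3 go.py .589 -.2395 .29 8
```

```text
clock: 33.35
ee_pos: [0.3586, -0.2799, 0.4141]
orientation: [0.655, 0.756, 0.001, 0.003]
ft_force: [0.3, 0.7, -3.1]
opening: 0.503
grasp_force: 24.9
clock: 33.95
ee_pos: [0.4743, -0.2589, 0.4357]
orientation: [0.654, 0.756, -0.001, -0.001]
ft_force: [0.6, 0.2, -1.1]
opening: 0.503
grasp_force: 24.9
t 33.95 grasp [ 0.4739 -0.2588  0.2887] yaw 8.3 F [ 0.6  0.2 -1.1] open 44.2 gf 24.9 
 -> lin [ 0.017  0.776 -0.01 ] roll 0.002
```

```bash
python3 -m pendant '{"linear":[[0.01,0.2,0],[0.017,0.42,0],[0.017,0.62,0],[0.017,0.74,0],[0.017,0.776,0],[0.017,0.776,0],[0.017,0.776,0],[0.017,0.776,0]],"roll":[0,0,0,0,0,0,0,0]}' 0 25
python3 go.py .589 -.2395 .18 8
python3 - <<'E'
from h import *
f=lambda X:((px('side',X)-[270,100])*4).round(0)
g=get_obs()['ee_pos']-[0,0,.147+.114]
print('can bottom',f([g]),'bay floor',f([(.589,-.2395,.004)]))
a=cv2.cvtColor(capture('side'),cv2.COLOR_RGB2BGR)[100:250,270:450]
cv2.imwrite('pics/i.png',cv2.resize(a,None,fx=4,fy=4,interpolation=cv2.INTER_CUBIC))
E
```

```text
clock: 34.75
ee_pos: [0.587, -0.2413, 0.4373]
orientation: [0.655, 0.755, -0.0, -0.0]
ft_force: [-0.1, 0.5, -2.9]
opening: 0.503
grasp_force: 24.9
t 34.75 grasp [ 0.5869 -0.2413  0.2903] yaw 8.1 F [-0.1  0.5 -2.9] open 44.3 gf 24.9 
 -> lin [0.01  0.015 0.735] roll 0.001
can bottom [[383. 299.]] bay floor [[368. 481.]]
```

View pics/i.png

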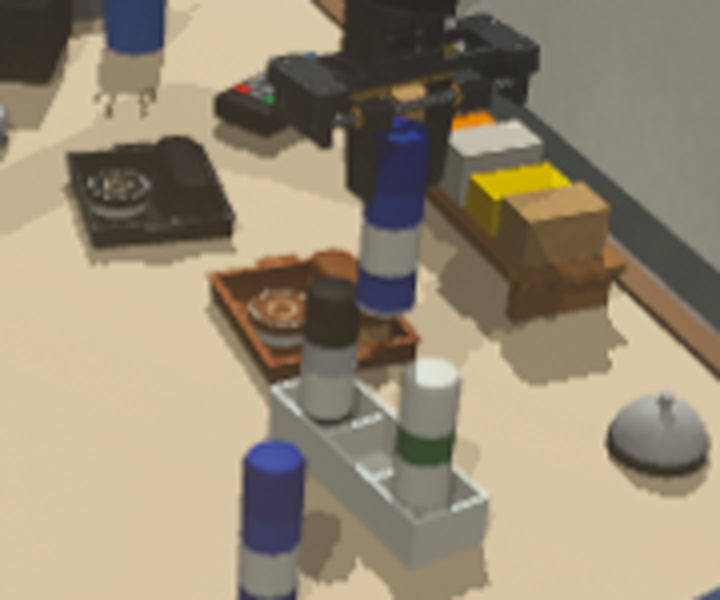

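The can is held upright with its bottom at (386,303), within about 1 px of the prediction. The bay between the silver and green cans is clear.

```bash
python3 -m pendant '{"linear":[[0.01,0.013,0.12],[0.01,0.013,0.28],[0.01,0.013,0.44],[0.01,0.013,0.58],[0.01,0.013,0.7],[0.01,0.013,0.735],[0.01,0.013,0.735],[0.01,0.013,0.735]],"roll":[0,0,0,0,0,0,0,0]}' 0 25
python3 go.py .589 -.2395 .122 8
```

```text
clock: 35.6
ee_pos: [0.5903, -0.239, 0.328]
orientation: [0.655, 0.756, 0.0, 0.001]
ft_force: [-0.0, 0.2, -0.4]
opening: 0.505
grasp_force: 24.9
t 35.6 grasp [ 0.5905 -0.2391  0.181 ] yaw 8.2 F [-0.   0.2 -0.4] open 44.4 gf 24.9 
 -> lin [-0.002 -0.009  0.393] roll 0.001
```

```bash
python3 -m pendant '{"linear":[[0,-0.005,0.06],[0,-0.005,0.12],[0,-0.005,0.18],[0,-0.005,0.24],[0,-0.005,0.3],[0,-0.005,0.35],[0,-0.005,0.38],[0,-0.005,0.395],[0,-0.005,0.395]],"roll":[0,0,0,0,0,0,0,0,0]}' 0 25
python3 -m pendant '{"linear":[[0,0,0.007],[0,0,0.014],[0,0,0.019],[0,0,0.019]],"roll":[0,0,0,0]}' 0 25
```

```text
clock: 36.5
ee_pos: [0.5894, -0.2388, 0.2674]
orientation: [0.655, 0.756, -0.0, -0.0]
ft_force: [0.9, 0.6, -1.5]
opening: 0.503
grasp_force: 24.9
clock: 36.9
ee_pos: [0.5895, -0.2389, 0.2652]
orientation: [0.655, 0.756, 0.0, 0.0]
ft_force: [-0.2, 0.7, 0.7]
opening: 0.503
grasp_force: 24.9
```

```bash
python3 -m pendant '{"linear":[[0,0,0.003],[0,0,0.006],[0,0,0.006]],"roll":[0,0,0]}' 0 25
```

```text
clock: 37.2
ee_pos: [0.5896, -0.239, 0.2651]
orientation: [0.655, 0.756, 0.0, 0.0]
ft_force: [-1.6, 1.2, 8.4]
opening: 0.505
grasp_force: 24.9
```

Seated. I'll release, rise and clear the view.

```bash
python3 -m pendant '{"linear":[[0,0,0],[0,0,0],[0,0,0],[0,0,0],[0,0,0],[0,0,-0.05],[0,0,-0.2],[0,0,-0.45],[0,0,-0.75],[0,0,-1]],"roll":[0,0,0,0,0,0,0,0,0,0]}' 0.9 15
python3 -m pendant '{"linear":[[-0.1,-0.1,0],[-0.3,-0.3,0],[-0.5,-0.55,0],[-0.7,-0.8,0],[-0.9,-0.95,0],[-0.9,-0.95,0],[-0.9,-0.95,0]],"roll":[0,0,0,0,0,0,0]}'
python3 - <<'E'
from h import *
A=[]
for n,(x,y,X,Y) in dict(top=(170,110,410,200),side=(280,120,420,240)).items():
    a=cv2.cvtColor(capture(n),cv2.COLOR_RGB2BGR)[y:Y,x:X];A.append(cv2.resize(np.uint8(np.clip(a*1.5,0,255)),(780,292) if n=='top' else (350,300),interpolation=cv2.INTER_CUBIC))
A[1]=cv2.copyMakeBorder(A[1],0,0,0,430,0);cv2.imwrite('pics/j.png',np.vstack(A))
E
```

```text
clock: 38.2
ee_pos: [0.5893, -0.239, 0.4168]
orientation: [0.655, 0.756, 0.0, 0.001]
ft_force: [0.4, -0.4, 0.5]
opening: 0.9
grasp_force: 0.0
clock: 38.9
ee_pos: [0.467, -0.3934, 0.4144]
orientation: [0.656, 0.755, 0.0, 0.0]
ft_force: [0.9, -0.8, -0.3]
opening: 0.898
grasp_force: 0.0
```

View pics/j.png

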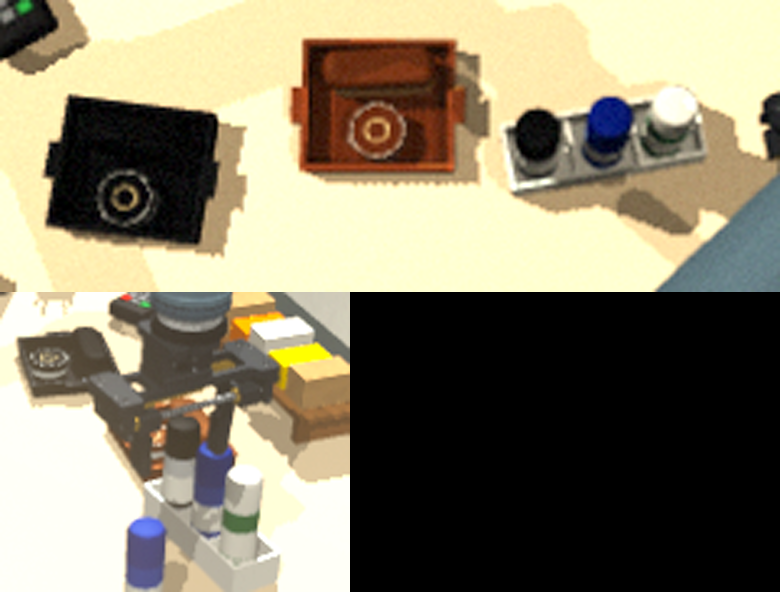

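All five items are in place: the tins and brushes lie flat in their own trays, and the blue can stands upright in the middle bay at (608,125). The gripper is clear of everything.

```bash
python3 -c "
from plant import *
print(close_job())"
```

```text
the job is handed in; nothing more can be done
None
```

I handed the job in at about 39 s: both tins and both brushes look flat in their own-colour trays, the blue spray stands in the middle bay, and the arm never went near the shoes; the judge's result was not shown.

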